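Lock the puzzle easel's prop

ROBOT

A 6-joint arm with a two-finger parallel gripper is mounted at the origin on the work surface. World frame = base frame: x ahead of the robot, y to its left, z up, the work surface at z = 0. Lengths are in m, angles in degrees, forces in N, time in s.
With the tool pointing down it reaches from about 0.25 to 0.725 m from the base axis. Payload 9.7 kg.
Tool frame: the origin (TCP) lies at the very end of the fingers, on their centre line; the grasp point (between the pads) lies grasp_offset behind it (grasp_offset is the distance from the TCP to the grasp point, in m); z points along the fingers, y is the line along which they close (so a half turn about z gives the same grasp; the last joint's range is limited). The gripper opens to 85 mm and grips with 20 to 120 N. Pads are 22 mm wide; open, the fingers measure 114 mm over their backs; the gripper's body (76 mm by 85 mm) begins 54 mm behind the grasp point. The pads swing forward as they close: fully open they stand 13 mm farther back than shut.
Start: joints at [77.12, 4.979, 10.078, 95.1, 0, 90], TCP at [0.123, 0.536, 0.21] pointing down, gripper open.
Joint ranges: [-179.16, 179.16], [-48.56, 103.87], [-65.8, 70.77], [-126.05, 130.52], [-82.76, 87.17], [-180, 180]. Speed limits (degrees/s): [127.2, 127.2, 147.25, 180, 180, 180].

INTERFACE

Orientations are given as [roll, pitch, yaw] about the fixed x, y, z axes, in that order (R = Rz(yaw) Ry(pitch) Rx(roll)).
In Python, from workcell import get_obs, camera, calibration, job_done, recognise, cut_out, mark_of, grasp_offset gives the robot as it stands.
- The arm moves only by the tool servo_tool, never from a script. Its argument "moves" is a list of rows, each a list of 3 entries, a list of its own where there are three numbers: the turn, a rotation vector about the tool's x, y, z in degrees, then the shift along the tool's x, y, z in m, then the opening in per cent of the stroke, from 0 (shut) to 100 (fully open). In form: [[[ax, ay, az], [x, y, z], claw], ...]. A call has 1 to 12 rows; each row shifts and turns the commanded pose from where the row before left it, along the tool's axes as they then stand; what a row does not reach is not made up. A row lasts 1/10 s, in which the tool goes at most 50 mm and 8.59 degrees, less where a joint would pass 70% of its speed; a pose out of reach is approached as far as the arm can. A call is refused whole if a number of a shift passes 0.05 or a number of a turn 8.59, either way. A call with a gripper value outside its range is refused whole. The fingers move at their own pace and stop on an object; "force" is the grip in N (left out, the last holds). Time passes only in rows, so rows that do not move let the fingers close. It gives the time, the measured TCP pose, the force, the opening and the grip force at its end, in the units of the state.
- get_obs(): the state, without advancing time (a new reading comes with each control period).
- camera(name): name is "scene" or "top"; returns (picture, depth): 400x640x3 uint8, red, green, blue; 400x640 float32, m along the optical axis (not along the pixel's ray), 0 where there is no reading.
- calibration(name): a dict with "camera_matrix" (3x3 intrinsics, pixels), "R" (3x3) and "t" (3): a world point X has camera coordinates R X + t. Camera axes: x right, y down, z forward; pixel columns grow to the right and rows downward; lengths in m; the calibration is good to about 2 mm. A picture is of the moment at which its call begins. calibration takes no time and is no camera call.
- job_done(): hands the job in; it is judged then, once.
Trained networks look in the newest picture that a camera, given by its name, has taken for a name from the list of things; names that differ only in an ending like _2 or _b are one class to them, and where a whole thing is asked for, a point or a joint stands for the part that bears it (a point fixed in the world has none). Each returns a list of dicts, best first, with "score" (0 to 1); they miss things now and then, are a little off and sometimes report something else, mostly with a low value. They report only what shows in the picture. A call takes as long as a camera call. They do not tell look-alikes from the thing itself.
- recognise(name, camera): "xyz" ([x, y, z] in m, in the coordinates of the camera as it stood for that picture, good to about 4 mm: the middle of the surface that is visible of it).
- cut_out(name, camera): "mask" (400x640 bool, what is visible of it).
- mark_of(name, camera): "xyz" ([x, y, z] in m, in the coordinates of the camera as it stood for that picture, good to about 4 mm: a listed point, or the origin of a listed thing).
The state is a dict: "time": time; "q": joint angles; "qd": joint speeds; "joint_efforts": joint torques, N m; "ee_pos": TCP position; "tcp_rot": TCP orientation; "wrist_force": force on the tool from outside, world axes, zero at the start; "torque": the same for the moment, N m; "opening": finger opening in m; "grasp_force": force on a finger pad.
Only numpy, scipy, OpenCV 4.12 (cv2) and the standard library are available. Lean on these libraries where they do the work, as an engineer would, in place of code of your own. Each camera call takes 0.05 s, during which the arm holds its last target. There are 200 camera calls.

TASK

Swing the easel's prop frame by its rail until the flat on the steel shaft lies level, squarely under the clamp screw, and let it go. Then take the hex key from its stand, seat it fully in the screw's socket and turn it clockwise until the screw bears firmly on the flat - the moment on the key should rise by about 0.12 newton-metres over the screw's steady drag, and never by 0.2 - and leave the key standing in the screw, the flat still level. Leave the mug, puzzle box and sorting tray where they are.

Things in the scene. Friction and masses are not known exactly. Their poses are not given: they have to be found in the camera images.
- easel: Puzzle easel base, fixed to the table: birch plate 120 (x) x 270 (y) x 14 mm, any yaw up to 0.3 rad. Origin: centre of its underside. A 28 mm steel shaft runs along its y axis 60 mm above the table. A square aluminium clamp bracket (52 x 46 mm, top 92 mm above the table) stands at y = +65 mm with the screw in its top; a wooden pillar at y = -127 mm bears the other end.
- rail (a point): Middle of the prop frame's round wooden rail, 16 mm diameter, along the easel's y, held between two flat arms (94 mm of free rail, centred 58 mm towards -y from the easel's origin). It swings on an 80 mm radius about the shaft's axis. With the flat facing up the rail leans 0.35 rad from the vertical towards the easel's -x. Axes as prop.
- flat (a point): Point in the middle of the milled flat at the shaft's free end (easel y = +115 mm), 12.2 mm from the shaft's axis; z is the flat's outward normal. The flat is about 14 mm wide and runs from there under the screw.
- prop: The turning part: shaft, two arms and rail. Origin on the shaft's axis, 60 mm above the easel's origin; y along the shaft, z the flat's outward normal, straight up when the flat faces the screw. At the start it is turned 0.45 to 1.05 rad too far towards the easel's +x. It is stiff (about 0.3 N m, some 4 N at the rail) and stays where it is left.
- screw: Clamp screw's dark steel head on the bracket, 34 mm wide, 25 mm tall, top about 122 mm above the table. Origin: centre of its underside, z up. Hexagonal socket in the top, 17 mm across flats, two flats square to its own x. Clockwise from above tightens and sinks it 3 mm per rad; it starts backed off by an unknown amount, 0.7 to 1.2 rad short of the flat.
- screw_tip: The screw's tip, hidden in the bracket; sinks with the head. Origin: its lowest point. Turning meets a steady drag (0.2 N m; read at rest 0.05 to 0.2, steady within a run) until the tip meets the flat, then climbs about 0.5 N m per rad. A rise of 0.12 N m over the drag is firm (40 N at the tip), under 0.06 loose, 0.2 harms the shaft. The drag keeps it tight when the key is let go.
- socket_mouth (a point): Centre of the top of the screw's socket, on the screw's axis; the topmost 5 mm flare outward as a lead-in.
- socket_floor (a point): Centre of the socket's floor, 20 mm below its mouth; the key's tip rests here when fully seated.
- key: T-handled hex key, 126 mm long, 0.13 to 0.21 kg. Origin: centre of its lower tip, z up the shank. Steel hexagonal shank 16 mm across flats (13 mm over the last 3 mm), two flats square to its own x, 100 mm long; black bar handle on top, 76 mm (key's x) x 18 (y) x 26 mm tall. It fits the socket with 1 mm of play, about 0.12 rad either way in yaw.
- key_tip (a point): Centre of the key's lower tip (same as the key's origin).
- key_grip (a point): Centre of the key's bar handle, 113 mm above its tip.
- stand: Fixed wooden block 70 x 70 x 55 mm with a round upright hole 21 mm wide and 45 mm deep in which the key stands at the start. Origin at the centre of its underside.
- mug: White mug, 80 mm wide, 90 mm tall; leave alone.
- puzzle_box: Orange puzzle box 90 x 130 x 100 mm; leave alone.
- sorting_tray: Wooden tray 160 x 220 x 26 mm with puzzle pieces; leave alone.
There are look-alikes about, which are no part of the job. What is meant by the key is not orange or turquoise, and is the larger of those in its own colour.

How it is judged:
By the outcome, as a careful person would: the job done as asked, in the order asked, and still so for the second after the job is handed in, with the robot touching nothing.
It also fails if it takes over 72 s, if anything falls off the work surface, if the arm or the gripper's body presses on something with over 40 N, if the wrist force passes 120 N, or if a joint passes its speed limit or range.

## Working session

There is one attempt and no reset: what is moved stays moved. The work goes in short steps, Python scripts to look and compute and a tool call to move; the robot and the scene stay as the last step left them, time stands still between calls to the robot, and variables do not carry over. Pictures are saved under pics/ and viewed, at most 10 in all, crops included, and the job is handed in when it is done.

Besides the shell and the picture viewer there is one more tool, called as name(argument=value, ...) on one line, values as JSON. servo_tool: Moves the arm, as the interface text tells. Its arguments: {"type":"object","properties":{"moves":{"type":"array"},"force":{"type":"number"}},"required":["moves"]}

```bash
ls; mkdir -p pics; cat > h.py <<'E'
import numpy as np, cv2
from workcell import *
from scipy.spatial.transform import Rotation as Ro
def w(p,c):
    k=calibration(c); return np.array(k["R"]).T@(np.array(p)-np.array(k["t"]))
def px(X,c):
    k=calibration(c); v=np.array(k["camera_matrix"])@(np.array(k["R"])@np.array(X)+np.array(k["t"])); return v[:2]/v[2]
def cloud(d,c):
    k=calibration(c); K=np.array(k["camera_matrix"]); v,u=np.indices(d.shape)
    P=np.stack([(u-K[0,2])/K[0,0]*d,(v-K[1,2])/K[1,1]*d,d],-1)
    return (P-np.array(k["t"]))@np.array(k["R"])
def save(n,im): cv2.imwrite("pics/"+n+".png",cv2.cvtColor(im,cv2.COLOR_RGB2BGR))
E
python3 - <<'E'
from h import *
np.set_printoptions(precision=4,suppress=True)
print(grasp_offset if not callable(grasp_offset) else grasp_offset()); o=get_obs(); print(o)
for c in("scene","top"):
    im,d=camera(c); save(c+"0",im); print(c,w([0,0,0],c))
    for n in ("key","key_grip","screw","socket_mouth","rail","flat","easel","stand","prop"):
        for r in mark_of(n,c)[:4]: X=w(r["xyz"],c); print(c,n,round(r["score"],2),X,px(X,c).round())
E
```

```text
pics
0.0187
{'time': 0.0, 'q': array([77.1203,  5.0112, 10.0335, 95.1005,  0.0009, 89.9984]), 'qd': array([-0.0971, -0.0038, -0.0449, -0.0578, -0.0216,  0.0717]), 'joint_efforts': array([  0.0021, -52.0382,  46.4809,   0.016 ,   0.0002,   0.    ]), 'ee_pos': array([0.1225, 0.5359, 0.2091]), 'tcp_rot': array([-179.9219,   -0.0009,  167.1219]), 'wrist_force': array([ 0.7839,  0.442 , -0.1439]), 'torque': array([-0.0111, -0.0087, -0.0099]), 'grasp_force': 0.0, 'opening': 0.08550474581766782}
scene [0.9488 0.7753 0.8844]
scene key 0.86 [0.4036 0.1739 0.0039] [385. 265.]
scene key 0.75 [0.4296 0.2749 0.0074] [402. 294.]
scene key 0.56 [0.3221 0.2833 0.0016] [437. 280.]
scene key 0.22 [0.585  0.1074 0.0676] [313. 259.]
scene key_grip 0.68 [0.4316 0.2756 0.1244] [407. 262.]
scene key_grip 0.6 [0.4097 0.1752 0.0882] [387. 243.]
scene key_grip 0.58 [0.5319 0.2744 0.092 ] [370. 289.]
scene key_grip 0.32 [ 0.4893 -0.305   0.0007] [276. 184.]
scene screw 0.6 [0.5714 0.0536 0.0999] [307. 235.]
scene socket_mouth 0.56 [0.5725 0.0537 0.1003] [307. 235.]
scene socket_mouth 0.51 [0.5692 0.0512 0.1273
[... 603 characters left out ...]
8 0.0114] [217. 216.]
top key 0.47 [ 0.4077  0.1853 -0.0024] [250. 224.]
top key_grip 0.81 [0.4284 0.2774 0.1216] [205. 219.]
top key_grip 0.67 [0.3208 0.2824 0.1121] [204. 261.]
top key_grip 0.51 [0.4091 0.1797 0.0829] [246. 226.]
top screw 0.54 [0.5752 0.053  0.0955] [293. 163.]
top socket_mouth 0.72 [0.5747 0.0585 0.1243] [291. 162.]
top rail 0.64 [ 0.5968 -0.0659  0.1338] [339. 152.]
top flat 0.61 [0.589  0.1018 0.0667] [276. 159.]
top easel 0.83 [ 0.5708 -0.0033  0.    ] [315. 168.]
top easel 0.69 [ 0.4853 -0.3081 -0.0008] [420. 197.]
top stand 0.91 [0.4282 0.2765 0.    ] [218. 218.]
top stand 0.62 [ 0.6837 -0.3986  0.0007] [450. 129.]
top prop 0.75 [ 0.5712 -0.0127  0.0622] [318. 165.]
```

View pics/scene0.png

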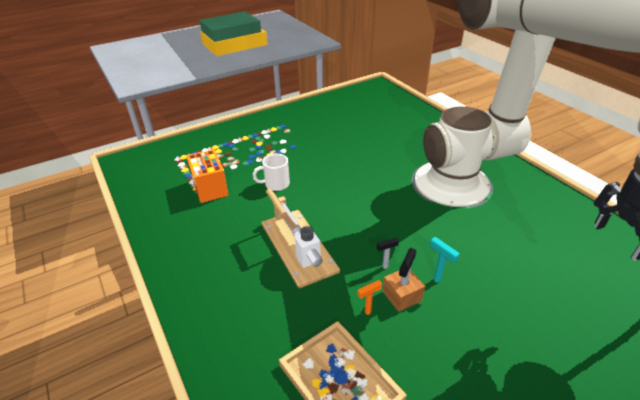

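View pics/top0.png

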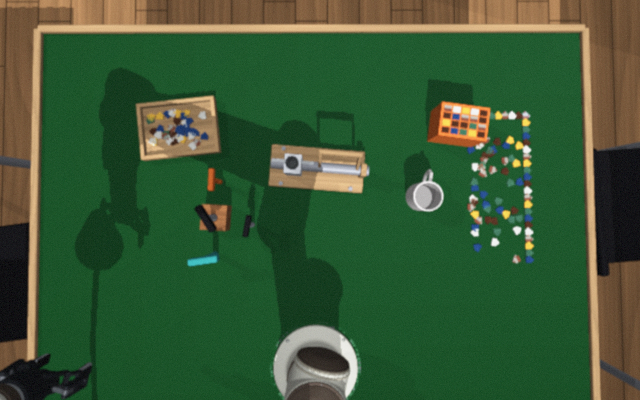

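Scene: the candidates for the key are black in the stand (scene 407,262; top 205,217), small black (387,245; top 247,226), turquoise (443,248) and orange (370,292). I choose the larger black one in the stand. The easel is at (300,245), with the screw at (307,235) and the rail at (285,208).

```bash
python3 - <<'E'
from h import *
np.set_printoptions(precision=4,suppress=True)
ims={}
for c in("scene","top"):
    im,d=camera(c); P=cloud(d,c); ims[c]=im
    def sel(m,n):
        X=P[m&(d>0)]
        if len(X)<6: print(c,n,"few");return X
        mu=X.mean(0);r=cv2.minAreaRect((X[:,:2]*1000).astype(np.float32)); print(c,n,len(X),mu,"rect",np.round(r[0],1),np.round(r[1],1),round(r[2],1),"zmax",X[:,2].max()); return X
    x,y,z=P[...,0],P[...,1],P[...,2]
    near=(abs(x-.57)<.13)&(abs(y)<.2)
    sel(near&(z>.009)&(z<.02),"plate")
    sel(near&(z>.115)&(abs(y-.055)<.04),"screwtop")
    X=sel(near&(z>.10)&(y<.02),"rail");
    if len(X)>6: u,s,v=np.linalg.svd(X-X.mean(0));print(v[0],s)
    H=sel((abs(x-.43)<.07)&(abs(y-.277)<.07)&(z>.085),"handle"); print(np.linalg.svd(H-H.mean(0))[2][0], H[:,2].min())
    sel((abs(x-.43)<.07)&(abs(y-.277)<.07)&(z>.045)&(z<.06),"standtop")
a=cv2.resize(ims["scene"][180:320,240:460],None,fx=3.5,fy=3.5,interpolation=3)
save("crop1",a)
b=cv2.resize(ims["top"][130:270,180:380],None,fx=4,fy=4,interpolation=3)
save("crop2",b)
E
```

```text
scene plate 1962 [0.5823 0.0133 0.016 ] rect [567.3  -6.8] [272.2 121.3] 85.0 zmax 0.019993529409254304
scene screwtop 103 [0.5727 0.0572 0.1205] rect [573.4  57.5] [34.5 33.7] 31.8 zmax 0.12591522152794082
scene rail 249 [ 0.5944 -0.0522  0.1345] rect [586.8 -67.3] [114.7  32.5] 84.8 zmax 0.14672397884832664
[-0.019  -0.9867  0.1617] [0.5925 0.1883 0.0721]
scene handle 281 [0.4358 0.2819 0.132 ] rect [430.6 276.7] [77.1 18.4] 32.9 zmax 0.14204909269031868
[ 0.8412  0.5308 -0.1034] 0.08645210817062159
scene standtop 638 [0.4364 0.2831 0.0557] rect [430.  276.8] [73.2 73. ] 85.7 zmax 0.05999497793386133
top plate 2372 [ 0.5584 -0.0034  0.0146] rect [567.6  -8.5] [270.3 120.3] 85.0 zmax 0.01998835467292369
top screwtop 104 [0.5729 0.0563 0.1195] rect [572.9  56. ] [33.3 33.5] 17.9 zmax 0.12395666296363522
top rail 330 [ 0.5916 -0.0695  0.1364] rect [587.4 -68.5] [109.8  32.2] 85.2 zmax 0.14506905583699634
[-0.0929 -0.9955 -0.0199] [0.6477 0.205  0.0683]
top handle 284 [0.431  0.2733 0.1316] rect [430.2 275.6] [75.3 18.8] 32.6 zmax 0.14076709333130993
[-0.842  -0.5388 -0.0262] 0.08553985711421094
top standtop 435 [0.4331 0.2667 0.0551] rect [430.3 276. ] [70.8 70.2] 85.6 zmax 0.05972521674081495
```

View pics/crop1.png

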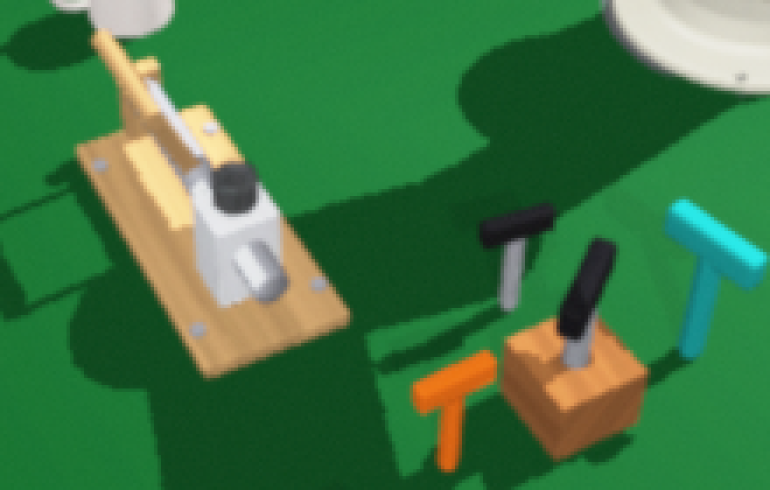

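View pics/crop2.png

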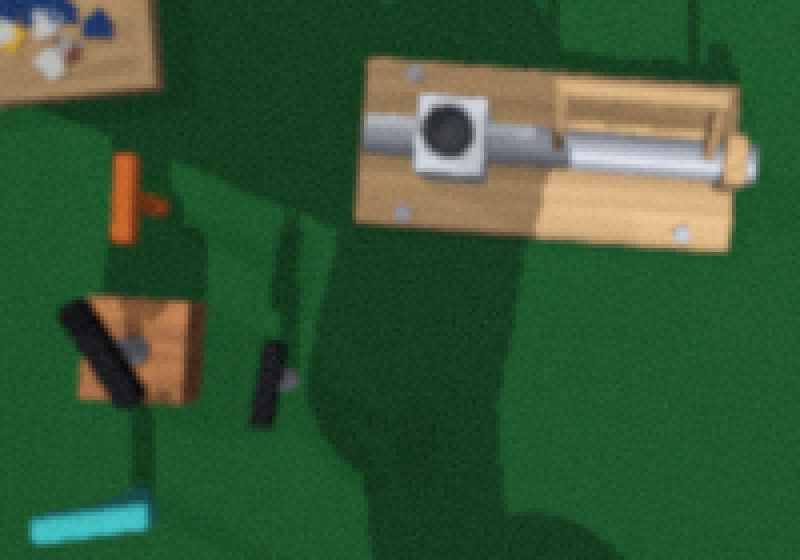

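The crops confirm it: the black T key in the stand (crop1 585,290; crop2 100,350) is clearly larger than the other black one (515,225). Easel yaw is about -5° and the rail leans about 0.43 rad to +x, so it needs about -0.78 rad of swing.

```bash
cat >> h.py <<'E'
def plan(pos,yaw,n,claw,tilt=(0,0)):
    "rows from measured pose to tool-down target"
    o=get_obs(); p=np.array(o["ee_pos"]); R=Ro.from_euler("xyz",o["tcp_rot"],degrees=True)
    T=Ro.from_euler("xyz",[180,0,yaw],degrees=True); rv=(R.inv()*T).as_rotvec()
    D=(np.array(pos)-p)/n; q=[]
    for i in range(n):
        Ri=R*Ro.from_rotvec(rv*i/n); s=Ri.inv().apply(D); q.append(s)
    print("from",p.round(4),np.round(o["tcp_rot"],1),"turn/row",np.degrees(rv/n).round(2))
    print([[round(float(v),3) for v in s] for s in q],claw)
E
python3 - <<'E'
from h import *
plan([.595,-.067,.21],85,18,100)
E
```

```text
from [0.1226 0.5362 0.2098] [-180.     0.   167.1] turn/row [-0.    0.    4.56]
[[-0.033, -0.027, -0.0], [-0.035, -0.024, -0.0], [-0.037, -0.021, -0.0], [-0.038, -0.018, -0.0], [-0.04, -0.015, -0.0], [-0.041, -0.012, -0.0], [-0.042, -0.009, -0.0], [-0.042, -0.005, -0.0], [-0.043, -0.002, -0.0], [-0.043, 0.001, -0.0], [-0.042, 0.005, -0.0], [-0.042, 0.008, -0.0], [-0.041, 0.012, -0.0], [-0.04, 0.015, -0.0], [-0.039, 0.018, -0.0], [-0.037, 0.021, -0.0], [-0.035, 0.024, -0.0], [-0.033, 0.027, -0.0]] 100
```

servo_tool(moves=[[[0,0,4.56],[-0.033,-0.027,0],100],[[0,0,4.56],[-0.035,-0.024,0],100],[[0,0,4.56],[-0.037,-0.021,0],100],[[0,0,4.56],[-0.038,-0.018,0],100],[[0,0,4.56],[-0.04,-0.015,0],100],[[0,0,4.56],[-0.041,-0.012,0],100],[[0,0,4.56],[-0.042,-0.009,0],100],[[0,0,4.56],[-0.042,-0.005,0],100],[[0,0,4.56],[-0.043,-0.002,0],100]])

```text
time: 2.0
ee_pos: [0.3599, 0.233, 0.21]
tcp_rot: [180.0, 0.0, 125.9]
wrist_force: [0.6, 0.8, 0.5]
opening: 0.0851
grasp_force: 0.0
```

servo_tool(moves=[[[0,0,4.56],[-0.043,0.001,0],100],[[0,0,4.56],[-0.042,0.005,0],100],[[0,0,4.56],[-0.042,0.008,0],100],[[0,0,4.56],[-0.041,0.012,0],100],[[0,0,4.56],[-0.04,0.015,0],100],[[0,0,4.56],[-0.039,0.018,0],100],[[0,0,4.56],[-0.037,0.021,0],100],[[0,0,4.56],[-0.035,0.024,0],100],[[0,0,4.56],[-0.033,0.027,0],100],[[0,0,0],[0,0,0],100],[[0,0,0],[0,0,0],100]])

```text
time: 3.1
ee_pos: [0.5971, -0.0678, 0.209]
tcp_rot: [-179.9, -0.0, 85.0]
wrist_force: [-0.7, 0.8, -0.5]
opening: 0.0856
grasp_force: 0.0
```

```bash
python3 - <<'E'
from h import *
plan([.595,-.067,.115],85,4,100); o=get_obs(); print(o["q"],o["time"],o["wrist_force"])
E
```

```text
from [ 0.5971 -0.0678  0.209 ] [-179.9   -0.    85. ] turn/row [-0.02 -0.   -0.  ]
[[0.0, -0.0, 0.023], [0.0, -0.001, 0.023], [0.0, -0.001, 0.023], [0.0, -0.001, 0.023]] 100
[-6.48391503e+00  1.22661700e+01  1.81674670e+01  9.59888679e+01
  8.43812415e-03  8.85332971e+01] 3.1 [-0.67070056  0.82833903 -0.46753554]
```

servo_tool(moves=[[[0,0,0],[0,0,0.023],100],[[0,0,0],[0,-0.001,0.023],100],[[0,0,0],[0,-0.001,0.023],100],[[0,0,0],[0,0,0.025],100],[[0,0,0],[0,0,0],100],[[0,0,0],[0,0,0],10],[[0,0,0],[0,0,0],10],[[0,0,0],[0,0,0],10],[[0,0,0],[0,0,0],10],[[0,0,0],[0,0,0],10],[[0,0,0],[0,0,0],10]], force=40)

```text
time: 4.2
ee_pos: [0.5951, -0.067, 0.1162]
tcp_rot: [180.0, -0.0, 85.0]
wrist_force: [-0.9, 1.1, 2.9]
opening: 0.0094
grasp_force: 29.7
```

```bash
python3 - <<'E'
from h import *
o=get_obs(); print(o)
E
```

```text
{'time': 4.2, 'q': array([-6.42141238e+00,  1.07908477e+01,  6.18829627e+00,  8.53700487e+01,
        1.69978008e-03,  8.85388852e+01]), 'qd': array([ 0.00741813,  0.06873505,  0.01613217, -0.11974212, -0.03369581,
       -0.07894093]), 'joint_efforts': array([-9.82264685e-02, -5.74352574e+01,  4.60413444e+01, -3.24480096e-01,
       -5.44528489e-02,  6.15187077e-03]), 'ee_pos': array([ 0.59513605, -0.06697127,  0.11622485]), 'tcp_rot': array([ 1.79972566e+02, -1.00057050e-03,  8.50397030e+01]), 'wrist_force': array([-0.88508454,  1.05442128,  2.8611596 ]), 'torque': array([ 0.08625214,  0.23777335, -0.00737834]), 'grasp_force': 29.68114346265793, 'opening': 0.009421717252448617}
```

```bash
python3 - <<'E'
from h import *
a,_=camera("scene"); b,_=camera("top")
f=lambda m:cv2.resize(m,(400,400),interpolation=3)
save("g1",np.hstack([f(a[140:260,220:340]),f(b[100:220,270:390])]))
for c in("scene","top"):
    for r in mark_of("rail",c)[:2]: X=w(r["xyz"],c); print(c,r["score"],X)
print(get_obs()["opening"],get_obs()["grasp_force"])
E
```

```text
scene 0.95 [ 0.59587659 -0.06900452  0.13151275]
0.00928031355581102 30.536479353904724
```

View pics/g1.png

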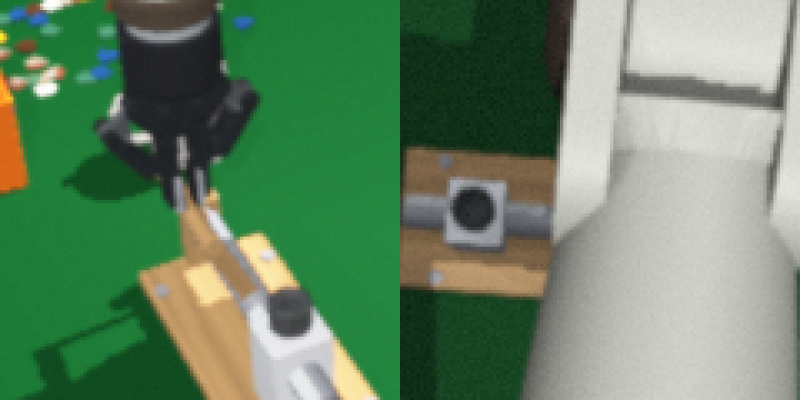

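```bash
python3 - <<'E'
import numpy as np
a=np.radians(np.linspace(24.2,-20.05,15)); x=80*np.sin(a); z=80*np.cos(a)
print(np.c_[np.diff(x),-np.diff(z)].round(1).tolist())
E
```

```text
[[-4.1, -1.7], [-4.2, -1.5], [-4.2, -1.2], [-4.3, -1.0], [-4.3, -0.8], [-4.4, -0.5], [-4.4, -0.3], [-4.4, -0.0], [-4.4, 0.2], [-4.4, 0.4], [-4.4, 0.7], [-4.3, 0.9], [-4.3, 1.2], [-4.2, 1.4]]
```

servo_tool(moves=[[[0,0,0],[0,-0.0041,-0.0017],10],[[0,0,0],[0,-0.0042,-0.0015],10],[[0,0,0],[0,-0.0042,-0.0012],10],[[0,0,0],[0,-0.0043,-0.001],10],[[0,0,0],[0,-0.0043,-0.0008],10],[[0,0,0],[0,-0.0044,-0.0005],10],[[0,0,0],[0,-0.0044,-0.0003],10]], force=20)

```text
time: 5.1
ee_pos: [0.5674, -0.0646, 0.1253]
tcp_rot: [179.6, 0.0, 85.0]
wrist_force: [5.7, -0.0, 13.8]
opening: 0.0087
grasp_force: 7.0
```

servo_tool(moves=[[[0,0,0],[0,-0.0044,0],10],[[0,0,0],[0,-0.0044,0.0002],10],[[0,0,0],[0,-0.0044,0.0004],10],[[0,0,0],[0,-0.0044,0.0007],10],[[0,0,0],[0,-0.0043,0.0009],10],[[0,0,0],[0,-0.0043,0.0012],10],[[0,0,0],[0,-0.0042,0.0014],10],[[0,0,0],[0,0,0],10]])

```text
time: 5.9
ee_pos: [0.5364, -0.062, 0.1226]
tcp_rot: [179.6, 0.0, 85.0]
wrist_force: [-5.9, 0.9, 28.9]
opening: 0.0082
grasp_force: 13.9
```

```bash
python3 - <<'E'
from h import *
o=get_obs(); print(o["ee_pos"],o["wrist_force"],o["torque"],o["opening"])
for c in("scene","top"):
    im,d=camera(c)
    for n in ("rail","flat","prop","easel","socket_mouth"):
        for r in mark_of(n,c)[:1]: X=w(r["xyz"],c); print(c,n,round(r["score"],2),X.round(4))
E
```

```text
[ 0.53641368 -0.06197954  0.12255772] [-5.85004073  0.93363377 28.94429551] [0.08574961 0.93421605 0.00128616] 0.008214226918955259
scene rail 0.72 [ 0.5362 -0.0682  0.1382]
scene flat 0.87 [0.575  0.106  0.0723]
scene prop 0.75 [ 0.5663 -0.0087  0.0599]
scene easel 0.58 [ 0.5678 -0.0106  0.0022]
top flat 0.51 [0.5791 0.1033 0.0718]
top prop 0.62 [ 0.568  -0.0091  0.0621]
top easel 0.66 [ 0.5675 -0.0061 -0.0009]
top socket_mouth 0.63 [0.5747 0.0594 0.1213]
```

servo_tool(moves=[[[0,0,0],[0,0,0],60],[[0,0,0],[0,0,0],60],[[0,0,0],[0,0,0],60],[[0,0,0],[0,0,-0.03],80],[[0,0,0],[0,0,-0.04],80],[[0,0,0],[-0.05,-0.01,-0.02],80],[[0,0,0],[-0.05,-0.01,0],80],[[0,0,0],[-0.05,-0.01,0],80],[[0,0,0],[-0.05,-0.01,0],80],[[0,0,0],[-0.05,-0.01,0],80],[[0,0,0],[0,0,0],80]])

```text
time: 7.6
ee_pos: [0.4637, -0.3031, 0.2054]
tcp_rot: [-179.9, 0.0, 84.7]
wrist_force: [0.3, 1.5, -0.3]
opening: 0.0683
grasp_force: 0.0
```

```bash
cat > rail.py <<'E'
from h import *
np.set_printoptions(precision=4,suppress=True)
print(get_obs()["ee_pos"],get_obs()["wrist_force"])
th=np.radians(-5.05); ex=np.array([np.cos(th),np.sin(th)]); ey=np.array([-np.sin(th),np.cos(th)])
import sys
for c in("scene","top"):
    im,d=camera(c); P=cloud(d,c); x,y,z=P[...,0],P[...,1],P[...,2]
    m=(abs(x-.57)<.13)&(abs(y)<.2)&(d>0)
    X=P[m&(z>.009)&(z<.02)]; print(c,"plate z",np.median(X[:,2]))
    r=cv2.minAreaRect((X[:,:2]*1000).astype(np.float32)); o=np.array(r[0])/1000
    print(r)
    q=(P[...,:2]-o); u=q@ex; v=q@ey
    rl=m&(abs(v+.058)<.04)&(z>.11)&(z<.16); U=u[rl];Z=z[rl]
    from scipy.optimize import least_squares
    zp=np.median(X[:,2])-.014
    f=lambda a:np.hypot(U-.08*np.sin(a[0]),Z-zp-.06-.08*np.cos(a[0]))-.008
    s=least_squares(f,[-.3],loss="soft_l1",f_scale=.001); print(c,"rail angle (target -.35)",s.x,len(U),np.abs(s.fun).mean())
    n=[mark_of(k,c)[:1] for k in("rail",)]
    for k in n:
        for e in k:
            W=w(e["xyz"],c); a=(W[:2]-o)@ex; print("mark",W,np.arctan2(a,W[2]-.06))
    fl=m&(abs(v-.108)<.018)&(abs(u)<.02)&(z>.05)
    F=P[fl]; 
    # flat: fit shaft-end top
    uu,zz=u[fl],z[fl]; b=[(round(float(k),3),round(float(np.median(zz[abs(uu-k)<.0015])),4)) for k in np.arange(-.012,.0121,.003) if (abs(uu-k)<.0015).any()]; print("profile",b)
    if len(sys.argv)>1: save(sys.argv[1]+c,im)
E
python3 rail.py
```

```text
[ 0.4637 -0.3031  0.2054] [ 0.2732  1.5317 -0.319 ]
scene plate z 0.016183860756862033
((567.4732666015625, -8.08868408203125), (273.3924865722656, 120.45457458496094), 84.99592590332031)
scene rail angle (target -.35) [-0.0498] 121 0.0010439580271638712
profile [(-0.012, 0.0698), (-0.009, 0.0724), (-0.006, 0.0734), (-0.003, 0.0736), (-0.0, 0.0744), (0.003, 0.0728), (0.006, 0.0728), (0.009, 0.0707), (0.012, 0.0656)]
top plate z 0.014642536829794287
((567.4682006835938, -8.559097290039062), (269.90777587890625, 120.33065795898438), 85.11705017089844)
top rail angle (target -.35) [-0.045] 202 0.0009358401403401985
mark [ 0.5603 -0.0631  0.1378] -0.029758525988491123
profile [(-0.012, 0.0685), (-0.009, 0.0703), (-0.006, 0.0726), (-0.003, 0.0742), (-0.0, 0.0746), (0.003, 0.0722), (0.006, 0.0717), (0.009, 0.0693), (0.012, 0.0675)]
```

```bash
python3 - <<'E'
from h import *
plan([.559,-.066,.205],85,6,80)
E
```

```text
from [ 0.466  -0.2978  0.2061] [-180.    -0.    85.1] turn/row [-0.   -0.    0.01]
[[0.04, 0.012, 0.0], [0.04, 0.012, 0.0], [0.04, 0.012, 0.0], [0.04, 0.012, 0.0], [0.04, 0.012, 0.0], [0.04, 0.012, 0.0]] 80
```

servo_tool(moves=[[[0,0,0],[0.04,0.012,0],80],[[0,0,0],[0.04,0.012,0],80],[[0,0,0],[0.04,0.012,0],80],[[0,0,0],[0.04,0.012,0],80],[[0,0,0],[0.04,0.012,0],80],[[0,0,0],[0.039,0.012,0],80],[[0,0,0],[0,0,0],80],[[0,0,0],[0,0,0.03],80],[[0,0,0],[0,0,0.03],80],[[0,0,0],[0,0,0.032],80],[[0,0,0],[0,0,0],80]])

```text
time: 8.9
ee_pos: [0.5558, -0.0653, 0.1101]
tcp_rot: [-179.6, -0.0, 85.1]
wrist_force: [-0.0, -0.3, 0.4]
opening: 0.0685
grasp_force: 0.0
```

servo_tool(moves=[[[0,0,0],[0,0,0],0],[[0,0,0],[0,0,0],0],[[0,0,0],[0,0,0],0],[[0,0,0],[0,0,0],0],[[0,0,0],[0,0,0],0],[[0,0,0],[0,0,0],0]], force=40)

```text
time: 9.5
ee_pos: [0.5589, -0.0666, 0.116]
tcp_rot: [179.9, -0.0, 85.0]
wrist_force: [-0.9, 0.5, 6.3]
opening: 0.0144
grasp_force: 39.1
```

servo_tool(moves=[[[-2.17,0,0],[0,-0.0021,0.0001],0],[[-2.17,0,0],[0,-0.0021,0.0001],0],[[-2.17,0,0],[0,-0.0021,0.0001],0],[[-2.17,0,0],[0,-0.0021,0.0001],0],[[-2.17,0,0],[0,-0.0021,0.0001],0],[[-2.17,0,0],[0,-0.0021,0.0001],0],[[-2.17,0,0],[0,-0.0021,0.0001],0],[[-2.17,0,0],[0,-0.0021,0.0001],0],[[0,0,0],[0,0,0],0],[[0,0,0],[0,0,0],0]], force=50)

```text
time: 10.5
ee_pos: [0.5418, -0.0651, 0.1122]
tcp_rot: [162.6, 0.0, 85.0]
wrist_force: [-4.1, 0.8, 4.7]
opening: 0.0136
grasp_force: 51.6
```

```bash
python3 - <<'E'
from h import *
o=get_obs(); print(o["tcp_rot"],o["wrist_force"],o["torque"])
R=Ro.from_euler("xyz",o["tcp_rot"],degrees=True)
for k in (.0187,.0235): print(np.array(o["ee_pos"])-R.apply([0,0,k]))
E
python3 rail.py
```

```text
[1.62632505e+02 2.81509932e-03 8.50360103e+01] [-4.08047215  0.82573539  4.65732715] [0.09292023 0.70389249 0.01344427]
[ 0.53622206 -0.06465958  0.13002387]
[ 0.53479466 -0.06453538  0.13460504]
[ 0.5418 -0.0651  0.1122] [-4.0805  0.8257  4.6573]
scene plate z 0.016164121841055958
((596.9325561523438, -9.096664428710938), (272.3306579589844, 179.20594787597656), 85.03053283691406)
scene rail angle (target -.35) [-0.5939] 161 0.017114087643386355
mark [ 0.535  -0.0665  0.1366] -0.6363627759000017
profile []
top plate z 0.014621673079486681
((567.7135620117188, -8.168411254882812), (269.89263916015625, 119.99628448486328), 85.2768325805664)
top rail angle (target -.35) [-0.3548] 67 0.001263913904519598
mark [ 0.538  -0.0613  0.1365] -0.3152047953039267
profile [(-0.012, 0.0688), (-0.009, 0.0721), (-0.006, 0.0733), (-0.003, 0.0724), (-0.0, 0.073), (0.003, 0.0733), (0.006, 0.0732), (0.009, 0.0703), (0.012, 0.0682)]
```

servo_tool(moves=[[[0,0,0],[0,0,0],60],[[0,0,0],[0,0,0],60],[[0,0,0],[0,0,0],60],[[0,0,0],[0,0,-0.02],80],[[0,0,0],[0,0,-0.03],80],[[0,0,0],[0,0,-0.04],80],[[4.3,0,0],[0,0,-0.03],80],[[4.3,0,0],[0,0,-0.03],80],[[4.3,0,0],[0,0,0],80],[[4.4,0,0],[0,0,0],80],[[0,0,0],[0,0,0],80]])

```text
time: 11.8
ee_pos: [0.5007, -0.0616, 0.253]
tcp_rot: [-179.8, -0.0, 85.0]
wrist_force: [0.3, -0.7, -0.5]
opening: 0.0687
grasp_force: 0.0
```

```bash
python3 - <<'E'
from h import *
plan([.4303,.2762,.25],-147.5,18,80)
E
```

```text
from [ 0.5007 -0.0616  0.253 ] [-179.8   -0.    85. ] turn/row [-0.01 -0.01 -7.08]
[[0.018, -0.006, 0.0], [0.019, -0.003, 0.0], [0.019, -0.001, 0.0], [0.019, 0.002, 0.0], [0.019, 0.004, 0.0], [0.018, 0.006, 0.0], [0.017, 0.008, 0.0], [0.016, 0.01, 0.0], [0.015, 0.012, 0.0], [0.013, 0.014, 0.0], [0.011, 0.016, 0.0], [0.009, 0.017, 0.0], [0.007, 0.018, 0.0], [0.005, 0.019, 0.0], [0.003, 0.019, 0.0], [0.0, 0.019, 0.0], [-0.002, 0.019, 0.0], [-0.005, 0.019, 0.0]] 80
```

servo_tool(moves=[[[0,0,-7.08],[0.018,-0.006,0],80],[[0,0,-7.08],[0.019,-0.003,0],80],[[0,0,-7.08],[0.019,-0.001,0],80],[[0,0,-7.08],[0.019,0.002,0],80],[[0,0,-7.08],[0.019,0.004,0],80],[[0,0,-7.08],[0.018,0.006,0],80],[[0,0,-7.08],[0.017,0.008,0],80],[[0,0,-7.08],[0.016,0.01,0],80],[[0,0,-7.08],[0.015,0.012,0],80]])

```text
time: 12.7
ee_pos: [0.4632, 0.107, 0.2551]
tcp_rot: [179.9, 0.2, 149.0]
wrist_force: [-0.3, 0.1, -0.1]
opening: 0.0682
grasp_force: 0.0
```

servo_tool(moves=[[[0,0,-7.08],[0.013,0.014,0],80],[[0,0,-7.08],[0.011,0.016,0],80],[[0,0,-7.08],[0.009,0.017,0],80],[[0,0,-7.08],[0.007,0.018,0],80],[[0,0,-7.08],[0.005,0.019,0],80],[[0,0,-7.08],[0.003,0.019,0],80],[[0,0,-7.08],[0,0.019,0],80],[[0,0,-7.08],[-0.002,0.019,0],80],[[0,0,-7.08],[-0.005,0.019,0],80],[[0,0,0],[0,0,0],80],[[0,0,0],[0,0,0],80]])

```text
time: 13.8
ee_pos: [0.4288, 0.2765, 0.255]
tcp_rot: [-180.0, 0.1, -147.6]
wrist_force: [-0.1, 0.5, 0.2]
opening: 0.0688
grasp_force: 0.0
```

```bash
python3 rail.py r; python3 - <<'E'
from h import *
import cv2
a=cv2.imread("pics/rtop.png");b=cv2.imread("pics/rscene.png")
cv2.imwrite("pics/r2.png",np.hstack([cv2.resize(a[130:200,260:380],None,fx=4,fy=5.7,interpolation=3)[:399],cv2.resize(b[190:290,250:330],(320,399),interpolation=3)]))
print(get_obs()["q"])
plan([.4303,.2762,.104],-147.5,6,80)
E
```

```text
[0.4288 0.2765 0.255 ] [-0.1335  0.5316  0.1715]
scene plate z 0.01617128493587891
((567.3191528320312, -7.267608642578125), (274.03814697265625, 121.60443878173828), 85.18585968017578)
scene rail angle (target -.35) [-0.3511] 119 0.0009443248705428935
mark [ 0.5361 -0.067   0.1349] -0.33236877089146627
profile [(-0.012, 0.0688), (-0.009, 0.0731), (-0.006, 0.0738), (-0.003, 0.0728), (-0.0, 0.0736), (0.003, 0.0741), (0.006, 0.0733), (0.009, 0.072), (0.012, 0.067)]
top plate z 0.014568855088081546
((567.5596923828125, -8.325698852539062), (270.4872741699219, 120.24049377441406), 85.04735565185547)
top rail angle (target -.35) [-0.3504] 200 0.0010935863000966907
mark [ 0.5377 -0.0618  0.1359] -0.31871815601989384
profile [(-0.012, 0.0677), (-0.009, 0.0713), (-0.006, 0.0732), (-0.003, 0.0734), (-0.0, 0.0741), (0.003, 0.0724), (0.006, 0.0735), (0.009, 0.0709), (0.012, 0.0666)]
[ 3.27571549e+01  6.79398498e-01  1.06988019e+01  9.99363326e+01
 -4.14887048e-02  3.97900754e-01]
from [0.4292 0.2759 0.2551] [-1.800e+02  1.000e-01 -1.476e+02] turn/row [-0.01  0.01 -0.02]
[[-0.0, -0.0, 0.025], [-0.0, -0.0, 0.025], [-0.0, -0.0, 0.025], [-0.0, -0.0, 0.025], [-0.0, -0.0, 0.025], [-0.0, -0.0, 0.025]] 80
```

View pics/r2.png

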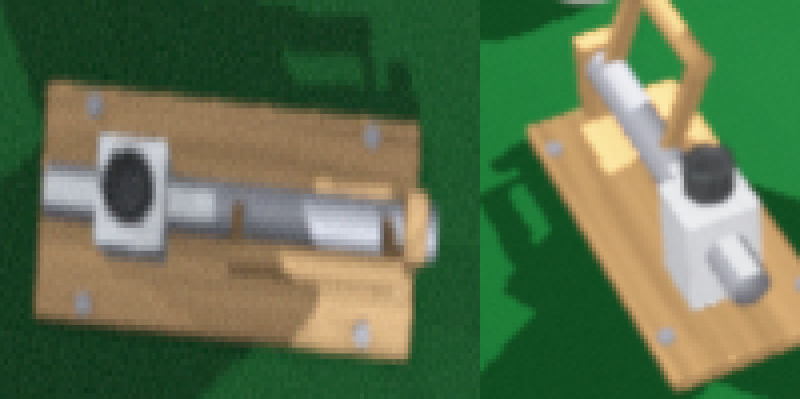

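The flat is level: both cameras give the rail at -0.351 rad, and the bright flat strip faces up at crop (190,205). Next I grasp the key.

servo_tool(moves=[[[0,0,0],[-0.001,0,0.03],80],[[0,0,0],[0,0,0.03],80],[[0,0,0],[0,0,0.03],80],[[0,0,0],[0,0,0.03],80],[[0,0,0],[0,0,0.03],80],[[0,0,0],[0,0,0.004],80],[[0,0,0],[0,0,0],80],[[0,0,0],[0,0,0],0],[[0,0,0],[0,0,0],0],[[0,0,0],[0,0,0],0],[[0,0,0],[0,0,0],0],[[0,0,0],[0,0,0],0]], force=70)

```text
time: 15.2
ee_pos: [0.4306, 0.2775, 0.1021]
tcp_rot: [-180.0, 0.2, -147.5]
wrist_force: [-0.3, -0.3, 6.6]
opening: 0.016
grasp_force: 69.4
```

servo_tool(moves=[[[0,0,0],[0,0,0],0],[[0,0,0],[0,0,0],0]], force=70)

```text
time: 15.4
ee_pos: [0.4306, 0.2775, 0.1022]
tcp_rot: [-180.0, 0.2, -147.5]
wrist_force: [0.7, 0.2, 6.3]
opening: 0.0161
grasp_force: 69.4
```

servo_tool(moves=[[[0,0,0],[0,0,-0.01],0],[[0,0,0],[0,0,-0.02],0],[[0,0,0],[0,0,-0.03],0],[[0,0,0],[0,0,-0.03],0],[[0,0,0],[0,0,-0.03],0],[[0,0,0],[0,0,-0.03],0],[[0,0,0],[0,0,-0.02],0],[[0,0,0],[0,0,0],0],[[0,0,0],[0,0,0],0]])

```text
time: 16.3
ee_pos: [0.43, 0.2772, 0.2704]
tcp_rot: [-180.0, 0.0, -147.5]
wrist_force: [0.2, -0.8, -1.8]
opening: 0.0157
grasp_force: 68.7
```

```bash
python3 - <<'E'
from h import *
np.set_printoptions(precision=4,suppress=True)
o=get_obs(); print(o)
R=Ro.from_euler("xyz",o["tcp_rot"],degrees=True); p=np.array(o["ee_pos"])
for c in("scene","top"):
    im,d=camera(c); P=cloud(d,c)
    if c=="scene": u,v=px(p,c).astype(int); save("k1",cv2.resize(im[v-70:v+80,u-75:u+75],(600,600),interpolation=3))
    for n in("key_tip","key_grip"):
        for r in mark_of(n,c)[:4]: X=w(r["xyz"],c); print(c,n,round(r["score"],2),X)
    q=R.inv().apply((P-p).reshape(-1,3)); ok=(d.reshape(-1)>0)&(np.hypot(q[:,0],q[:,1])<.03)&(q[:,2]>.02)&(q[:,2]<.1)
    Q=q[ok]; print(c,len(Q))
    for a in np.arange(.02,.1,.01):
        s=Q[(Q[:,2]>=a)&(Q[:,2]<a+.01)]
        if len(s): print(a.round(2),len(s),s.mean(0))
plan([.573,.0570,.27],-120,9,0)
E
```

```text
{'time': 16.3, 'q': array([ 32.8299,   1.477 ,  13.2547, 101.7454,  -0.0371,   0.3506]), 'qd': array([-0.0894,  0.2283, -2.0373, -0.44  ,  0.0058,  0.0428]), 'joint_efforts': array([  0.001 , -49.8776,  48.6025,   0.2624,  -0.0027,   0.0003]), 'ee_pos': array([0.43  , 0.2772, 0.2704]), 'tcp_rot': array([-179.9631,    0.0325, -147.5207]), 'wrist_force': array([ 0.21  , -0.7673, -1.7733]), 'torque': array([ 0.0215, -0.0514,  0.0131]), 'grasp_force': 68.73994588851929, 'opening': 0.01569868103025034}
scene key_tip 0.76 [0.4072 0.181  0.0033]
scene key_tip 0.71 [0.5319 0.27   0.0069]
scene key_tip 0.65 [0.3248 0.2844 0.0046]
scene key_tip 0.56 [0.4275 0.2783 0.1797]
scene key_grip 0.85 [0.4092 0.1756 0.0887]
scene key_grip 0.83 [0.5316 0.2756 0.0866]
scene key_grip 0.72 [0.4283 0.2767 0.2892]
scene 196
0.02 34 [-0.0043  0.      0.0247]
0.03 28 [-0.005   0.0013  0.0348]
0.04 29 [-0.0043 -0.      0.0448]
0.05 27 [-0.0044  0.001   0.0549]
0.06 30 [-0.0038  0.0007  0.0647]
0.07 27 [-0.0048  0.0015  0.0749]
0.08 21 [-0.004  -0.0006  0.0841]
top key_tip 0.83 [0.4313 0.2778 0.1752]
top key_tip 0.61 [ 0.3211  0.2847 -0.0051]
top key_tip 0.51 [ 0.4068  0.1807 -0.0026]
top key_tip 0.5 [0.5352 0.2778 0.0015]
top key_grip 0.76 [0.5368 0.2716 0.0851]
top key_grip 0.75 [0.4276 0.2764 0.2869]
top key_grip 0.71 [0.4085 0.1794 0.0852]
top key_grip 0.57 [0.3234 0.2855 0.1141]
top 74
0.02 12 [ 0.0057 -0.0067  0.0258]
0.03 10 [ 0.0035 -0.0068  0.0358]
0.04 11 [ 0.0048 -0.0068  0.0451]
0.05 11 [ 0.0043 -0.0059  0.0544]
0.06 12 [ 0.0049 -0.0064  0.0645]
0.07 8 [ 0.0047 -0.0067  0.0755]
0.08 10 [ 0.004  -0.006   0.0846]
from [0.4296 0.277  0.27  ] [-180.    -0.  -147.5] turn/row [-0.   -0.   -3.06]
[[-0.0, -0.029, 0.0], [0.001, -0.029, 0.0], [0.003, -0.029, 0.0], [0.004, -0.029, 0.0], [0.006, -0.029, 0.0], [0.007, -0.028, 0.0], [0.009, -0.028, 0.0], [0.01, -0.027, 0.0], [0.012, -0.027, 0.0]] 0
```

View pics/k1.png

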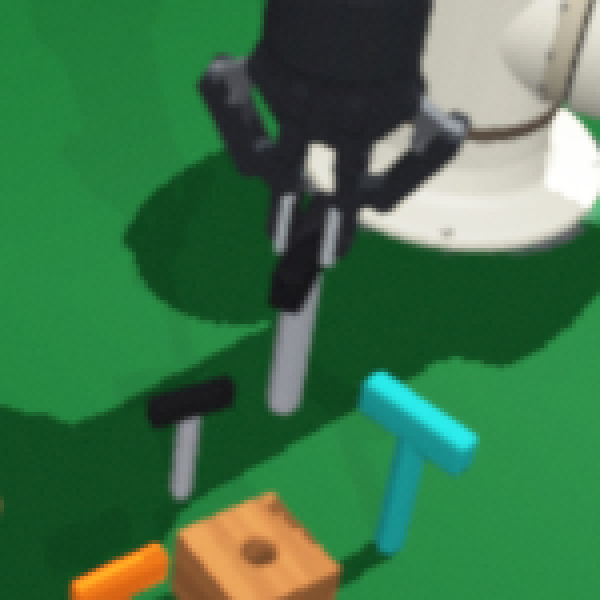

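The key hangs straight in the jaws (crop: shank 295,350), and the stand is empty. Now I carry it over the screw.

servo_tool(moves=[[[0,0,-3.06],[0,-0.029,0],0],[[0,0,-3.06],[0.001,-0.029,0],0],[[0,0,-3.06],[0.003,-0.029,0],0],[[0,0,-3.06],[0.004,-0.029,0],0],[[0,0,-3.06],[0.006,-0.029,0],0],[[0,0,-3.06],[0.007,-0.028,0],0],[[0,0,-3.06],[0.009,-0.028,0],0],[[0,0,-3.06],[0.01,-0.027,0],0],[[0,0,-3.06],[0.012,-0.027,0],0],[[0,0,0],[0,0,0.015],0],[[0,0,0],[0,0,0.015],0],[[0,0,0],[0,0,0],0]])

```text
time: 17.8
ee_pos: [0.5731, 0.057, 0.2386]
tcp_rot: [179.9, -0.1, -120.0]
wrist_force: [0.8, 0.5, -1.8]
opening: 0.0163
grasp_force: 68.9
```

```bash
cat > kv.py <<'E'
from h import *
np.set_printoptions(precision=4,suppress=True)
o=get_obs(); print(o["ee_pos"],o["tcp_rot"],o["wrist_force"],o["q"])
R=Ro.from_euler("xyz",o["tcp_rot"],degrees=True); p=np.array(o["ee_pos"])
for c in("scene","top"):
    im,d=camera(c); P=cloud(d,c); x,y,z=P[...,0],P[...,1],P[...,2]
    for n in("key_tip","socket_mouth","screw"):
        for r in mark_of(n,c)[:4]:
            X=w(r["xyz"],c)
            if np.hypot(*(X[:2]-p[:2]))<.03: print(c,n,round(r["score"],2),X)
    C=w([0,0,0],c)[:2]-p[:2]; C/=np.linalg.norm(C); L=np.array([-C[1],C[0]])
    near=(d>0)&(np.hypot(x-.573,y-.057)<.03)
    for nm,a,b in(("shank",.15,.2),("head",.1,.119)):
        X=P[near&(z>a)&(z<b)][:,:2]-p[:2]; l=X@L
        print(c,nm,len(X),"lateral lo/hi vs TCP",np.percentile(l,[3,50,97]),"dir",L)
E
python3 kv.py
```

```text
[0.5731 0.057  0.2386] [ 179.8746   -0.1045 -120.0129] [ 0.848   0.5378 -1.8148] [  5.6841   9.599   18.4112  98.975   -0.0117 -54.3028]
scene key_tip 0.6 [0.5717 0.056  0.1463]
scene socket_mouth 0.61 [0.5713 0.0531 0.1262]
scene screw 0.71 [0.5712 0.057  0.1   ]
scene shank 110 lateral lo/hi vs TCP [-0.0084 -0.0003  0.0081] dir [-0.8861  0.4634]
scene head 104 lateral lo/hi vs TCP [-0.0151 -0.0002  0.015 ] dir [-0.8861  0.4634]Traceback (most recent call last):
  File "kv.py", line 15, in <module>
    print(c,nm,len(X),"lateral lo/hi vs TCP",np.percentile(l,[3,50,97]),"dir",L)
                                             ~~~~~~~~~~~~~^^^^^^^^^^^^^
    return _quantile_unchecked(
        a, q, axis, out, overwrite_input, method, keepdims, weights)
    return _ureduce(a,
                    func=_quantile_ureduce_func,
    ...<5 lines>...
                    overwrite_input=overwrite_input,
                    method=method)
    r = func(a, **kwargs)
    result = _quantile(arr,
                       quantiles=q,
    ...<2 lines>...
                       out=out,
                       weights=wgt)
    slices_having_nans = np.isnan(arr[-1, ...])
                                  ~~~^^^^^^^^^
IndexError: index -1 is out of bounds for axis 0 with size 0
```

servo_tool(moves=[[[0,0,0],[0,0,0.01],0],[[0,0,0],[0,0,0.01],0],[[0,0,0],[0,0,0.004],0],[[0,0,0],[0,0,0.003],0],[[0,0,0],[0,0,0.002],0],[[0,0,0],[0,0,0],0]])

```text
time: 18.8
ee_pos: [0.5738, 0.0574, 0.2119]
tcp_rot: [-180.0, 0.0, -120.0]
wrist_force: [-0.5, 0.0, -1.9]
opening: 0.0158
grasp_force: 68.9
```

servo_tool(moves=[[[0,0,0],[0,0,0.0015],0],[[0,0,0],[0,0,0.0015],0],[[0,0,0],[0,0,0],0]])

```text
time: 19.1
ee_pos: [0.5738, 0.0573, 0.209]
tcp_rot: [-179.9, 0.0, -120.0]
wrist_force: [-0.6, -0.6, -2.9]
opening: 0.0159
grasp_force: 68.9
```

```bash
python3 - <<'E'
from h import *
o=get_obs(); print(o["ee_pos"],o["tcp_rot"],o["wrist_force"],o["torque"])
E
```

```text
[0.57382413 0.05734694 0.20895393] [-1.79949060e+02  2.25005927e-02 -1.19981347e+02] [-0.58457943 -0.57655711 -2.86743982] [-0.03071911  0.05188306 -0.02604696]
```

servo_tool(moves=[[[0,0,0],[0,0,0.0015],0],[[0,0,0],[0,0,0.0015],0],[[0,0,0],[0,0,0],0]])

```text
time: 19.4
ee_pos: [0.5738, 0.0574, 0.2058]
tcp_rot: [-180.0, 0.0, -120.0]
wrist_force: [0.5, 0.5, -2.3]
opening: 0.016
grasp_force: 69.0
```

servo_tool(moves=[[[0,0,0],[0,0,0.0015],0],[[0,0,0],[0,0,0.0015],0],[[0,0,0],[0,0,0],0]])

```text
time: 19.7
ee_pos: [0.5739, 0.0575, 0.2038]
tcp_rot: [-179.9, 0.1, -120.0]
wrist_force: [-1.0, 0.2, 2.0]
opening: 0.0165
grasp_force: 69.5
```

```bash
python3 - <<'E'
from h import *
o=get_obs(); print(o["ee_pos"],o["tcp_rot"],o["wrist_force"],o["torque"])
E
```

```text
[0.57386018 0.05747416 0.20383527] [-1.79900867e+02  7.21423722e-02 -1.19977156e+02] [-1.02878045  0.2211073   2.04163463] [ 0.1953785  0.3994858 -0.0466087]
```

servo_tool(moves=[[[0,0,4],[0,0,0.0005],0],[[0,0,4],[0,0,0.0005],0],[[0,0,4],[0,0,0],0],[[0,0,0],[0,0,0],0]])

```text
time: 20.1
ee_pos: [0.5737, 0.0574, 0.2017]
tcp_rot: [-180.0, 0.0, -132.0]
wrist_force: [-0.3, 0.6, -1.0]
opening: 0.016
grasp_force: 69.0
```

servo_tool(moves=[[[0,0,4],[0,0,0],0],[[0,0,4],[0,0,0],0],[[0,0,4],[0,0,0],0],[[0,0,0],[0,0,0],0]])

```text
time: 20.5
ee_pos: [0.5737, 0.0575, 0.2018]
tcp_rot: [-180.0, 0.0, -143.9]
wrist_force: [-1.6, 0.3, -2.7]
opening: 0.0162
grasp_force: 68.9
```

```bash
python3 - <<'E'
from h import *
o=get_obs(); print(o["ee_pos"],o["tcp_rot"],o["wrist_force"],o["torque"])
E
```

```text
[0.57370835 0.05746438 0.20180449] [-1.79987206e+02  2.49465575e-02 -1.43923034e+02] [-1.56407851  0.30565134 -2.65151325] [ 0.24009111  0.15041617 -0.0017353 ]
```

servo_tool(moves=[[[0,0,0],[0,0,0.0015],0],[[0,0,0],[0,0,0.0015],0],[[0,0,0],[0,0,0],0]])

```text
time: 20.8
ee_pos: [0.5738, 0.0574, 0.1992]
tcp_rot: [-180.0, 0.1, -143.9]
wrist_force: [-1.7, 0.6, 1.7]
opening: 0.016
grasp_force: 69.4
```

```bash
python3 - <<'E'
from h import *
o=get_obs(); print(o["ee_pos"],o["tcp_rot"],o["wrist_force"],o["torque"])
E
```

```text
[0.57382344 0.05741798 0.19917662] [-1.79955465e+02  6.07827577e-02 -1.43899450e+02] [-1.74338428  0.56017044  1.71974241] [0.22383068 0.26045074 0.06111039]
```

servo_tool(moves=[[[0,0,0],[0,0,0.0015],0],[[0,0,0],[0,0,0.0015],0],[[0,0,0],[0,0,0.0015],0],[[0,0,0],[0,0,0],0]])

```text
time: 21.2
ee_pos: [0.5739, 0.0574, 0.1948]
tcp_rot: [-179.9, 0.1, -144.0]
wrist_force: [-0.7, 1.2, 4.2]
opening: 0.0162
grasp_force: 69.8
```

```bash
python3 - <<'E'
from h import *
o=get_obs(); print(o["ee_pos"],o["tcp_rot"],o["wrist_force"],o["torque"])
E
```

```text
[0.57391486 0.05738344 0.19478187] [-1.79945438e+02  7.34441800e-02 -1.43963131e+02] [-0.69533438  1.20595528  4.17441395] [0.24844625 0.32840769 0.00174786]
```

servo_tool(moves=[[[0,0,0],[0,0,0.001],0],[[0,0,0],[0,0,0.001],0],[[0,0,0],[0,0,0],0]])

```text
time: 21.5
ee_pos: [0.5741, 0.0574, 0.1936]
tcp_rot: [-179.9, 0.1, -144.0]
wrist_force: [-2.2, 1.2, 9.4]
opening: 0.0161
grasp_force: 70.4
```

```bash
python3 - <<'E'
from h import *
o=get_obs(); print(o["ee_pos"],o["tcp_rot"],o["wrist_force"],o["torque"])
E
```

```text
[0.57413815 0.05743883 0.19362796] [-1.79910526e+02  1.38706964e-01 -1.43963113e+02] [-2.2075536   1.19346592  9.36462765] [0.3099992  0.54172053 0.01985898]
```

servo_tool(moves=[[[0,0,3],[0,0,0.0007],0],[[0,0,3],[0,0,0.0003],0],[[0,0,3],[0,0,0.0002],0],[[0,0,3],[0,0,0.0002],0],[[0,0,0],[0,0,0],0],[[0,0,0],[0,0,0],0]])

```text
time: 22.1
ee_pos: [0.5743, 0.0574, 0.1929]
tcp_rot: [-179.9, 0.2, -156.0]
wrist_force: [-1.9, 1.0, 12.8]
opening: 0.0163
grasp_force: 70.9
```

```bash
cat > s.py <<'E'
from h import *
np.set_printoptions(precision=4,suppress=True)
for i in range(3):
    o=get_obs(); print(o["time"],o["ee_pos"],o["tcp_rot"],o["wrist_force"],o["torque"],round(o["joint_efforts"][5],4))
    if i<2: camera("scene")
E
python3 s.py
```

```text
22.1 [0.5743 0.0574 0.1929] [-179.9163    0.2142 -155.9675] [-1.8771  0.9914 12.8406] [0.1879 0.6318 0.0841] 0.1281
22.15 [0.5743 0.0574 0.193 ] [-179.9162    0.2189 -155.9607] [-1.9927  1.3887 12.8932] [0.2048 0.6612 0.079 ] 0.0802
22.2 [0.5744 0.0574 0.1929] [-179.915     0.2151 -155.9634] [-2.1889  0.809  13.1986] [0.2498 0.5658 0.0086] 0.0693
```

servo_tool(moves=[[[0,0,3],[0,0,0.0001],0],[[0,0,3],[0,0,0.0001],0],[[0,0,3],[0,0,0.0001],0],[[0,0,3],[0,0,0.0001],0],[[0,0,0],[0,0,0],0],[[0,0,0],[0,0,0],0]])

```text
time: 22.8
ee_pos: [0.5743, 0.0573, 0.1923]
tcp_rot: [-180.0, 0.2, -168.0]
wrist_force: [-0.9, 0.6, 12.5]
opening: 0.0161
grasp_force: 70.7
```

```bash
cat > s.py <<'E'
from h import *
np.set_printoptions(precision=4,suppress=True)
A=[]
for i in range(6):
    o=get_obs(); A.append(np.r_[o["torque"],o["joint_efforts"][5],o["wrist_force"][2],o["ee_pos"][2],o["tcp_rot"][2]]); camera("scene")
A=np.array(A); print(o["time"],"Tz",A[:,2],"q6",A[:,3],"mean Tz %.4f q6 %.4f Fz %.1f z %.4f yaw %.2f"%(A[:,2].mean(),A[:,3].mean(),*A[:,4:].mean(0)))
E
python3 s.py
```

```text
23.05 Tz [0.0762 0.024  0.0658 0.0771 0.0735 0.0909] q6 [0.1317 0.0838 0.0729 0.0705 0.0701 0.07  ] mean Tz 0.0679 q6 0.0832 Fz 11.8 z 0.1923 yaw -167.97
```

servo_tool(moves=[[[0,0,3],[0,0,0.0001],0],[[0,0,3],[0,0,0.0001],0],[[0,0,0],[0,0,0],0],[[0,0,0],[0,0,0],0]])

```text
time: 23.5
ee_pos: [0.5743, 0.0573, 0.192]
tcp_rot: [-180.0, 0.2, -174.0]
wrist_force: [-1.5, 0.9, 10.8]
opening: 0.0158
grasp_force: 70.7
```

```bash
python3 s.py
```

```text
23.75 Tz [0.0929 0.0874 0.0642 0.0755 0.0733 0.1131] q6 [0.1338 0.0861 0.0752 0.0729 0.0725 0.0724] mean Tz 0.0844 q6 0.0855 Fz 11.1 z 0.1920 yaw -173.97
```

servo_tool(moves=[[[0,0,3],[0,0,0.0002],0],[[0,0,3],[0,0,0.0002],0],[[0,0,0],[0,0,0],0],[[0,0,0],[0,0,0],0]])

```text
time: 24.2
ee_pos: [0.5744, 0.0573, 0.1917]
tcp_rot: [-180.0, 0.2, -180.0]
wrist_force: [-1.4, 0.8, 12.0]
opening: 0.0158
grasp_force: 70.7
```

```bash
python3 s.py
```

```text
24.45 Tz [0.0543 0.0158 0.0296 0.0902 0.0419 0.1028] q6 [0.1323 0.0845 0.0736 0.0712 0.0709 0.0707] mean Tz 0.0558 q6 0.0839 Fz 12.0 z 0.1917 yaw -179.97
```

servo_tool(moves=[[[0,0,3],[0,0,0.0002],0],[[0,0,3],[0,0,0.0002],0],[[0,0,0],[0,0,0],0],[[0,0,0],[0,0,0],0]])

```text
time: 24.9
ee_pos: [0.5744, 0.0572, 0.1914]
tcp_rot: [180.0, 0.2, 174.0]
wrist_force: [-1.7, -0.1, 12.0]
opening: 0.0161
grasp_force: 70.8
```

```bash
python3 s.py
```

```text
25.15 Tz [0.0788 0.0913 0.0555 0.071  0.0111 0.1204] q6 [0.1311 0.0835 0.0725 0.0702 0.0698 0.0697] mean Tz 0.0713 q6 0.0828 Fz 12.1 z 0.1914 yaw 174.03
```

servo_tool(moves=[[[0,0,3],[0,0,0.0002],0],[[0,0,3],[0,0,0.0001],0],[[0,0,0],[0,0,0],0],[[0,0,0],[0,0,0],0]])

```text
time: 25.6
ee_pos: [0.5744, 0.0572, 0.1911]
tcp_rot: [180.0, 0.2, 168.0]
wrist_force: [-1.7, -0.2, 11.8]
opening: 0.0157
grasp_force: 70.8
```

```bash
python3 s.py
```

```text
25.85 Tz [0.0705 0.0991 0.0958 0.0771 0.0201 0.0411] q6 [0.1323 0.0846 0.0737 0.0714 0.0709 0.0708] mean Tz 0.0673 q6 0.0839 Fz 12.1 z 0.1911 yaw 168.03
```

servo_tool(moves=[[[0,0,3],[0,0,0.0002],0],[[0,0,3],[0,0,0.0001],0],[[0,0,0],[0,0,0],0],[[0,0,0],[0,0,0],0]])

```text
time: 26.3
ee_pos: [0.5743, 0.0572, 0.1908]
tcp_rot: [179.9, 0.2, 162.0]
wrist_force: [-2.5, 0.4, 12.4]
opening: 0.0155
grasp_force: 70.8
```

```bash
python3 s.py
```

```text
26.55 Tz [0.1258 0.0928 0.1153 0.0486 0.0867 0.0593] q6 [0.1326 0.085  0.074  0.0717 0.0713 0.0712] mean Tz 0.0881 q6 0.0843 Fz 12.1 z 0.1908 yaw 162.03
```

servo_tool(moves=[[[0,0,3],[0,0,0.0002],0],[[0,0,3],[0,0,0.0001],0],[[0,0,0],[0,0,0],0],[[0,0,0],[0,0,0],0]])

```text
time: 27.0
ee_pos: [0.5743, 0.0571, 0.1904]
tcp_rot: [179.9, 0.2, 156.0]
wrist_force: [-2.5, -0.4, 11.8]
opening: 0.0161
grasp_force: 70.8
```

```bash
python3 s.py
```

```text
27.25 Tz [0.0352 0.0662 0.0848 0.0601 0.0825 0.1253] q6 [0.1336 0.086  0.075  0.0727 0.0723 0.0721] mean Tz 0.0757 q6 0.0853 Fz 11.6 z 0.1905 yaw 156.03
```

servo_tool(moves=[[[0,0,3],[0,0,0.0002],0],[[0,0,3],[0,0,0.0001],0],[[0,0,0],[0,0,0],0],[[0,0,0],[0,0,0],0]])

```text
time: 27.7
ee_pos: [0.5743, 0.0571, 0.1902]
tcp_rot: [179.9, 0.2, 150.0]
wrist_force: [-1.4, -1.1, 12.3]
opening: 0.0158
grasp_force: 70.8
```

```bash
python3 s.py
```

```text
27.95 Tz [0.0933 0.1267 0.0741 0.124  0.0521 0.1081] q6 [0.1676 0.12   0.1091 0.1067 0.1064 0.1062] mean Tz 0.0964 q6 0.1193 Fz 12.3 z 0.1902 yaw 150.03
```

servo_tool(moves=[[[0,0,3],[0,0,0.0002],0],[[0,0,3],[0,0,0.0001],0],[[0,0,0],[0,0,0],0],[[0,0,0],[0,0,0],0]])

```text
time: 28.4
ee_pos: [0.5743, 0.0571, 0.1899]
tcp_rot: [179.9, 0.2, 144.0]
wrist_force: [-2.3, -1.8, 12.1]
opening: 0.0164
grasp_force: 70.8
```

```bash
python3 s.py
```

```text
28.65 Tz [0.2215 0.1783 0.1602 0.1957 0.1741 0.1076] q6 [0.2318 0.1842 0.1733 0.1711 0.1705 0.1705] mean Tz 0.1729 q6 0.1836 Fz 12.4 z 0.1899 yaw 144.03
```

servo_tool(moves=[[[0,0,1],[0,0,0.0001],0],[[0,0,1],[0,0,0],0],[[0,0,0],[0,0,0],0],[[0,0,0],[0,0,0],0]])

```text
time: 29.1
ee_pos: [0.5743, 0.0571, 0.1898]
tcp_rot: [179.9, 0.2, 142.0]
wrist_force: [-1.8, -1.3, 13.4]
opening: 0.0158
grasp_force: 70.9
```

```bash
python3 s.py
```

```text
29.35 Tz [0.2547 0.2339 0.2457 0.2211 0.2758 0.2247] q6 [0.2606 0.2448 0.2413 0.2405 0.2404 0.2403] mean Tz 0.2426 q6 0.2446 Fz 13.0 z 0.1899 yaw 142.04
```

servo_tool(moves=[[[0,0,0],[0,0,-0.001],0],[[0,0,0],[0,0,0],50],[[0,0,0],[0,0,0],50],[[0,0,0],[0,0,0],50],[[0,0,0],[0,0,0],50],[[0,0,0],[0,0,-0.01],50],[[0,0,0],[0,0,-0.03],50],[[0,0,0],[0,0,-0.04],50],[[0,0,0],[0,0,-0.02],50],[[0,0,0],[0,0,0],50]])

```text
time: 30.4
ee_pos: [0.5745, 0.0574, 0.2932]
tcp_rot: [179.7, 0.3, 142.0]
wrist_force: [0.3, -0.6, 0.2]
opening: 0.0426
grasp_force: 0.0
```

```bash
python3 - <<'E'
from h import *
o=get_obs();print(o["q"],o["ee_pos"])
plan([.44,-.10,.3],142,6,50)
E
```

```text
[ 5.71655243e+00  1.14997836e+01  2.68708441e+01  1.04991657e+02
 -1.27987208e-02  4.36966551e+01] [0.5745465  0.0574462  0.29320312]
from [0.5745 0.0574 0.2932] [179.7   0.3 142. ] turn/row [0.04 0.05 0.  ]
[[0.002, -0.034, -0.001], [0.002, -0.034, -0.001], [0.002, -0.034, -0.001], [0.002, -0.034, -0.001], [0.002, -0.034, -0.001], [0.002, -0.034, -0.001]] 50
```

servo_tool(moves=[[[0,0,0],[0.04,0.005,0],50],[[0,0,0],[0.04,0.005,0],50],[[0,0,0],[0.04,0.005,0],50],[[0,0,0],[0.04,0.005,0],50],[[0,0,0],[0.04,0.005,0],50],[[0,0,0],[0,0,0],50]])

```text
time: 31.0
ee_pos: [0.4288, 0.2024, 0.2893]
tcp_rot: [179.9, 0.0, 142.2]
wrist_force: [-0.7, 0.2, 0.6]
opening: 0.0428
grasp_force: 0.0
```

```bash
python3 rail.py f; python3 - <<'E'
from h import *
for c in("scene","top"):
    camera(c)
    for n in("key_tip","key_grip","socket_mouth"):
        for r in mark_of(n,c)[:5]:
            X=w(r["xyz"],c)
            if np.hypot(X[0]-.573,X[1]-.057)<.03: print(c,n,round(r["score"],2),X.round(4))
    im,d=camera(c); P=cloud(d,c); m=(d>0)&(np.hypot(P[...,0]-.574,P[...,1]-.057)<.045)&(P[...,2]>.19); X=P[m]
    print(c,X[:,2].max(),cv2.minAreaRect((X[:,:2]*1000).astype(np.float32)))
a=cv2.imread("pics/ftop.png");b=cv2.imread("pics/fscene.png")
cv2.imwrite("pics/f2.png",np.hstack([cv2.resize(a[120:200,250:380],(480,400),interpolation=3),cv2.resize(b[170:290,240:330],(320,400),interpolation=3)]))
E
```

```text
[0.4288 0.2024 0.2893] [-0.7218  0.1951  0.6272]
scene plate z 0.016164317759065495
((567.2554321289062, -7.5123138427734375), (272.5570983886719, 121.30702209472656), 85.09428405761719)
scene rail angle (target -.35) [-0.3515] 75 0.0011095986412114995
mark [ 0.5375 -0.063   0.1367] -0.3115969200974884
profile [(-0.012, 0.069), (-0.009, 0.0721), (-0.006, 0.0732), (-0.003, 0.0729), (-0.0, 0.074), (0.003, 0.0718), (0.006, 0.0733), (0.009, 0.0717), (0.012, 0.0676)]
top plate z 0.01461798092193762
((567.4141235351562, -8.403549194335938), (270.0662536621094, 120.12479400634766), 85.16680908203125)
top rail angle (target -.35) [-0.3531] 199 0.0009944450040693439
mark [0.6852 0.3875 0.0025] 2.1791488280203613
profile [(-0.012, 0.0683), (-0.009, 0.0723), (-0.006, 0.0733), (-0.003, 0.0726), (-0.0, 0.073), (0.003, 0.0725), (0.006, 0.0726), (0.009, 0.07), (0.012, 0.0669)]
scene key_tip 0.94 [0.5727 0.0548 0.097 ]
scene key_grip 0.63 [0.5727 0.0578 0.2081]
scene socket_mouth 0.43 [0.5724 0.0562 0.1238]
scene 0.22980750278412768 ((573.1355590820312, 58.08866882324219), (20.7210636138916, 74.881591796875), 53.26276397705078)
top key_tip 0.71 [0.5772 0.057  0.101 ]
top key_tip 0.69 [0.5737 0.0629 0.0716]
top key_grip 0.58 [0.5708 0.0572 0.2099]
top socket_mouth 0.62 [0.5754 0.058  0.1193]
top 0.22785266160108902 ((572.7147827148438, 56.29483413696289), (18.242738723754883, 75.29273986816406), 52.92431640625)
```

View pics/f2.png

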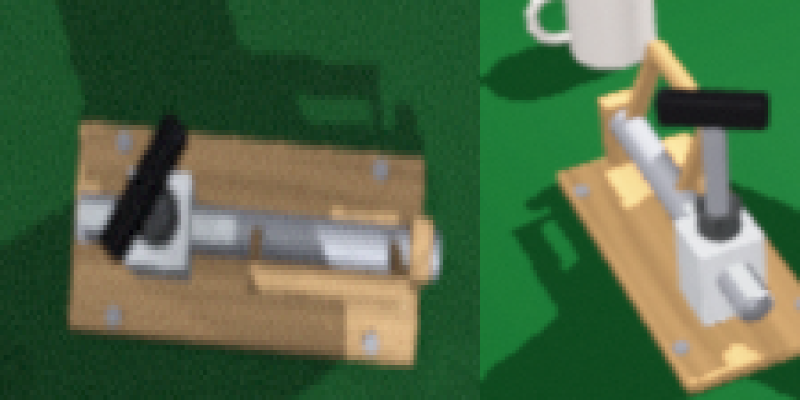

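The key stands upright in the screw (scene crop 715,150), its handle hasn't unwound, and the flat is still level at -0.352 rad. I'm handing the job in.

```bash
python3 -c "
from workcell import job_done; print(job_done())"
```

```text
the job is handed in; nothing more can be done
None
```

I levelled the flat (rail at about -0.352 rad against -0.35), left the key standing seated in the screw and handed the job in; I put the tightening rise at about 0.12 N·m, but the last at-rest reading was 0.17 N·m over the drag, which I took to be extra drag held over after the slow final 2° step.

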